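Register a tube block in the positioning nest and hold it

ROBOT

A 6-joint arm with a two-finger parallel gripper is mounted at the origin on the work surface. World frame = base frame: x ahead of the robot, y to its left, z up, the work surface at z = 0. Lengths are in mm, angles in rad, forces in N, time in s.
With the tool pointing down it reaches from about 350 to 775 mm from the base axis. Payload 7.3 kg.
Tool frame: the origin (TCP) lies on the centre line of the jaws, within the pads' length; the fingertips stand 22 mm ahead of it and the grasp point (between the pads) lies 3 mm ahead of it; z points along the fingers, y is the direction in which the jaws open and shut (so a half turn about z gives the same grasp; the last joint's range is limited). The gripper opens to 92 mm and grips with 3 to 60 N. Pads are 19 mm wide; open, the fingers measure 130 mm over their backs; the gripper's body (75 mm by 190 mm) begins 47 mm behind the grasp point.
Start: joints at [-1.309, 0.342, 1.524, -0, 1.275, -0.146], TCP at [208.234, -481.958, 226.841] pointing down, gripper open.
Joint ranges: [-2.53, 2.53], [-0.77, 2.02], [0.04, 2.7], [-1, 4.14], [0.28, 2.66], [-3.11, 3.11]. Speed limits (rad/s): [2.57, 2.57, 3.14, 3.14, 3.14, 3.14].

INTERFACE

Orientations are given as [roll, pitch, yaw] about the fixed x, y, z axes, in that order (R = Rz(yaw) Ry(pitch) Rx(roll)).
In Python, from plant import get_obs, capture, bot, spot_in gives the robot as it stands.
- The arm moves only by the shell command python3 -m handwheel 'ROWS' [OPENING]. ROWS is JSON, a list of rows, each a list of 2 entries, a list of its own where there are three numbers: the shift along the world's x, y, z in mm, then the turn, a rotation vector about the world's x, y, z in rad. In form: [[[x, y, z], [wx, wy, wz]], ...]. A call has 1 to 12 rows; each row shifts and turns the commanded pose from where the row before left it; what a row does not reach is not made up. A row lasts 1/8 s, in which the tool goes at most 62.5 mm and 10.7 degrees, less where a joint would pass 70% of its speed; a pose out of reach is approached as far as the arm can. A call is refused whole if a number of a shift passes 62.5 or a number of a turn 0.188, either way. A call with a gripper value outside its range is refused whole. OPENING is the closure, from 0 (fully open) to 1 (shut), set as the call begins (- or left out, the last holds). The fingers move at their own pace and stop on an object; the grip force is fixed at half the most. Time passes only in rows, so rows that do not move let the fingers close. It gives the time, the measured TCP pose, the force and the opening at its end, in the units of the state.
- get_obs(): the state, without advancing time (a new reading comes with each control period).
- capture(name): name is "side" or "top"; returns a dict with "img" (384x512x3 uint8, red, green, blue), "fx", "fy", "cx", "cy" (pixels), "k1" (the pictures are not rectified: a ray, as slopes to the right and down, at radius r is drawn at 1 + k1 r^2 times it, then the intrinsics apply), "cam_to_world" (4x4, takes a point from camera to world coordinates). Camera axes: x right, y up, looking along -z (the intrinsics and any distortion apply to the point x, -y, -z); pixel columns grow to the right and rows downward; lengths in mm; the calibration is good to about 2 mm. A picture is of the moment at which its call begins. There is no depth.
- bot.close_job(): hands the job in, once; it reports no verdict.
Trained networks look in the newest picture that a camera, given by its name, has taken for a name from the list of things; names that differ only in an ending like _2 or _b are one class to them, and where a whole thing is asked for, a point or a joint stands for the part that bears it (a point fixed in the world has none). Each returns a list of dicts, best first, with "score" (0 to 1); they miss things now and then, are a little off and sometimes report something else, mostly with a low value. They report only what shows in the picture. A call takes as long as a camera call.
- spot_in(thing, camera): "xyz" ([x, y, z] in mm, in the coordinates of the camera as it stood for that picture, good to about 4 mm: the middle of the surface that is visible of it).
The state is a dict: "time": time; "joint_positions": joint angles; "dq": joint speeds; "tau": joint torques, N m; "tool_pos": TCP position; "tcp_rot": TCP orientation; "contact_force": force on the tool from outside, world axes, zero at the start; "moment": the same for the moment, N m; "grip_width": finger opening in mm.
Only numpy, scipy, OpenCV 4.12 (cv2) and the standard library are available. Lean on these libraries where they do the work, as an engineer would, in place of code of your own. Each camera call takes 0.05 s, during which the arm holds its last target. There are 200 camera calls.

TASK

Clear the positioning nest first: take the orange spatula off it and lay it flat in the steel tray, beside the green one, in line with the tray and with its blade pointing the same way. Then set the blue tube block flat on the nest with its yellow end towards the short red fence, push it into the corner so that it sits square and touches the red and the black fence at once, and finish while still holding it pressed there against both, for a colleague to clamp. Lower things rather than dropping them, and leave the green spatula and everything else where it is.

Things in the scene. Friction and masses are not known exactly. Their poses are not given: they have to be found in the camera images.
- nest_corner (a point): Positioning nest: aluminium plate fixed to the bench, floor 12 mm above it, with two rigid fences. This point: the inner corner at floor level, where both fences' inner faces meet. x runs along the long black fence towards the short red one, y towards the black fence, z up. The floor reaches 170 mm to -x, 120 mm to -y. Fences: 12 mm thick, 14 mm above the floor.
- end_fence: Short red fence, 120 mm long, across the nest's +x end, fixed to the nest. Inner face: the plane x = 0 of nest_corner. This origin lies 85 mm to -x, 60 mm to -y and 12 mm below nest_corner, same axes. Grippy (friction near 1): rubbing on the other fence can carry a push meant for this one, so square up to each in turn and press with some 8 N or more.
- side_fence: Long black fence, 182 mm long, along the nest's +y side, fixed to the nest. Inner face: the plane y = 0 of nest_corner. This origin lies 85 mm to -x, 60 mm to -y and 12 mm below nest_corner, same axes. Grippy (friction near 1): rubbing on the other fence can carry a push meant for this one, so square up to each in turn and press with some 8 N or more.
- block_center (a point): Loose blue tube block: box 112 mm long (its x), 46 wide (y), 56 high (z), about 0.35 kg, two rows of wells on top, yellow band at its +x end. Starts upright on the bench. This point: its centre, 28 mm above its underside. Gripped across its width in the upper part, the fingers clear the 14 mm fences.
- block_yellow_end (a point): Centre of the block's yellow end face, 56 mm along +x from the block's centre.
- spatula_center (a point): Loose orange-handled spatula lying flat on the nest floor: handle 90 mm long (its x), 18 wide (y), 16 high (z), about 50 g; a thin steel blade goes on to +x, ending 105 mm from this point. This point: centre of the handle, 8 mm above its underside; it balances within 20 mm of here, towards the blade.
- spatula_tip (a point): Blade tip of the orange spatula, 105 mm along its +x from the handle's centre.
- tray_in (a point): Open steel tray fixed to the bench: inside 200 mm (its x) by 140 mm (its y), walls 3 mm thick, rim 18 mm above the bench. This point: centre of its inner floor, 3 mm above the bench; x is the way the green spatula's blade points. The green spatula lies in its -y half; its +y half is empty.
- spare_center (a point): A green-handled spatula of the same shape and size as the orange one, loose, lying in the tray, its blade along the tray's +x. This point is the centre of its handle, its x towards its blade. To be left alone.
- spatula: The orange-handled spatula again (see spatula_center); origin at the underside of the handle's centre.
- block: The blue tube block again (see block_center); origin at the centre of its underside.
- tube_rack: Bystander: long blue tube rack with orange caps, 100 x 200 x 71 mm, standing near the far edge. Origin: centre of underside.
- media_bottle: Bystander: clear round bottle with orange cap, 74 mm across, 150 mm tall, near the far edge. Origin: centre of underside.
- tip_box: Bystander: clear box with grey top full of white pipette tips, 85 x 125 x 62 mm, near the far edge. Origin: centre of underside.
- microplates: Bystander: stack of three white well plates, 86 x 128 x 43 mm, towards the far left. Origin: centre of underside.
- beaker: Bystander: glass beaker, 68 mm across, 85 mm tall, towards the far right. Origin: centre of underside.

How it is judged:
By the outcome, as a careful person would: the job done as asked, in the order asked, and still so for the second after the job is handed in, while the arm keeps its last pose, push and grip.
It also fails if it takes over 70 s, if anything falls off the work surface, if the arm or the gripper's body presses on something with over 40 N, if the wrist force passes 120 N, or if a joint passes its speed limit or range.

## Working session

There is one attempt and no reset: what is moved stays moved. The work goes in short steps, Python scripts to look and compute and a shell command to move; the robot and the scene stay as the last step left them, time stands still between calls to the robot, and variables do not carry over. Pictures are saved under pics/ and viewed, about 8 in all and at most 12, crops included, and the job is handed in when it is done.

```bash
ls; mkdir -p pics; cat > h.py <<'E'
import numpy as np, cv2
from plant import get_obs, capture, bot, spot_in
def snap(name, fn=None):
    c=capture(name)
    if fn: cv2.imwrite('pics/'+fn, c["img"][:,:,::-1])
    return c
def toworld(c,p): return (np.array(c["cam_to_world"])@np.append(p,1))[:3]
def pix2plane(c,u,v,z):
    K=np.array([[c["fx"],0,c["cx"]],[0,c["fy"],c["cy"]],[0,0,1.]])
    p=cv2.undistortPoints(np.array([[[u,v]]],float),K,np.array([c["k1"],0,0,0.]))[0,0]
    # model: forward r*(1+k1 r^2) == opencv forward
    T=np.array(c["cam_to_world"]); d=T[:3,:3]@np.array([p[0],-p[1],-1]); o=T[:3,3]
    return o+d*(z-o[2])/d[2]
def w2pix(c,P):
    T=np.array(c["cam_to_world"]); q=(np.asarray(P,float)-T[:3,3])@T[:3,:3]
    x=q[...,0]/-q[...,2]; y=-q[...,1]/-q[...,2]; s=1+c["k1"]*(x*x+y*y)
    return np.stack([c["fx"]*x*s+c["cx"],c["fy"]*y*s+c["cy"]],-1)
E
python3 - <<'E'
from h import *
np.set_printoptions(precision=1,suppress=True)
for n in ("top","side"):
    c=snap(n,n+"0.png"); print(n,c["fx"],c["k1"],np.array(c["cam_to_world"]))
    for t in "nest_corner end_fence side_fence block_center block_yellow_end spatula_center spatula_tip tray_in spare_center".split():
        r=spot_in(t,n)
        print(t,[(round(d["score"],2),toworld(c,d["xyz"]).round(0).tolist()) for d in r[:2]])
print(get_obs())
E
```

```text
pics
top 450.1157494308995 0.04216799199259759 [[   0.     1.    -0.2  403.4]
 [  -1.     0.     0.   -29.8]
 [   0.     0.2    1.  1411.1]
 [   0.     0.     0.     1. ]]
nest_corner [(0.66, [572.0, -14.0, 11.0])]
end_fence [(0.52, [647.0, -41.0, 27.0]), (0.49, [528.0, -46.0, 29.0])]
side_fence [(0.66, [578.0, 36.0, 28.0])]
block_center [(0.67, [542.0, -315.0, 58.0]), (0.33, [544.0, 344.0, 5.0])]
block_yellow_end [(0.86, [544.0, -319.0, 60.0]), (0.71, [731.0, 316.0, 41.0])]
spatula_center [(0.75, [532.0, -49.0, 28.0])]
spatula_tip [(0.63, [530.0, -52.0, 22.0]), (0.56, [514.0, 293.0, 17.0])]
tray_in [(0.95, [546.0, 342.0, 4.0])]
spare_center [(0.75, [517.0, 294.0, 17.0]), (0.34, [579.0, 39.0, 28.0])]
side 383.59411618316847 -0.13132158038164757 [[ -1.    0.1  -0.2 450.6]
 [ -0.2  -0.5   0.8 902.9]
 [  0.    0.9   0.5 619.6]
 [  0.    0.    0.    1. ]]
nest_corner [(0.83, [574.0, 7.0, 8.0])]
end_fence [(0.63, [647.0, -39.0, 23.0]), (0.51, [545.0, -304.0, 35.0])]
side_fence [(0.63, [579.0, 48.0, 16.0]), (0.16, [545.0, 347.0, 5.0])]
block_center [(0.92, [546.0, -303.0, 36.0]), (0.39, [639.0, -399.0, 56.0])]
block_yellow_end [(0.61, [547.0, -306.0, 40.0]), (0.48, [641.0, -395.0, 57.0])]
spatula_center [(0.73, [521.0, -40.0, 23.0]), (0.32, [544.0, -304.0, 38.0])]
spatula_tip [(0.77, [522.0, -39.0, 21.0])]
tray_in [(0.74, [543.0, 347.0, 2.0])]
spare_center [(0.96, [512.0, 305.0, 16.0])]
{'time': 1.0, 'joint_positions': array([-1.3,  0.3,  1.5,  0. ,  1.3, -0.1]), 'dq': array([ 0., -0., -0.,  0., -0., -0.]), 'tau': array([  0. , -43.1, -24.4,   0.1,   0. ,  -0. ]), 'tool_pos': array([ 208.2, -482. ,  226.8]), 'tcp_rot': array([3.1, 0. , 0.4]), 'contact_force': array([ 0.1, -0.1, -0.5]), 'moment': array([ 0.,  0., -0.]), 'grip_width': 91.94132985936527}
```

```bash
python3 - <<'E'
import cv2
a=cv2.imread('pics/top0.png');b=cv2.imread('pics/side0.png')
cv2.imwrite('pics/top0x.png',cv2.resize(a,(800,600),interpolation=cv2.INTER_CUBIC));cv2.imwrite('pics/side0x.png',cv2.resize(b,(800,600),interpolation=cv2.INTER_CUBIC))
E
```

```text
(no output)
```

View pics/top0x.png

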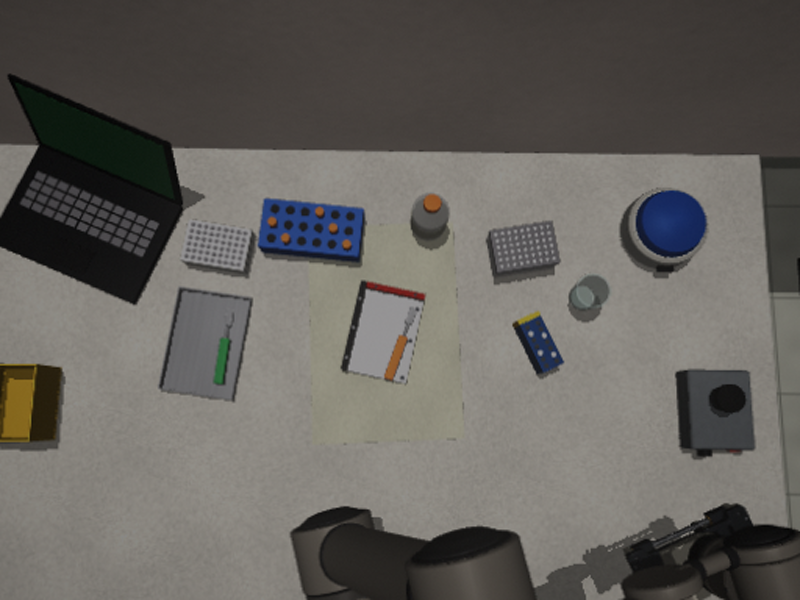

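View pics/side0x.png

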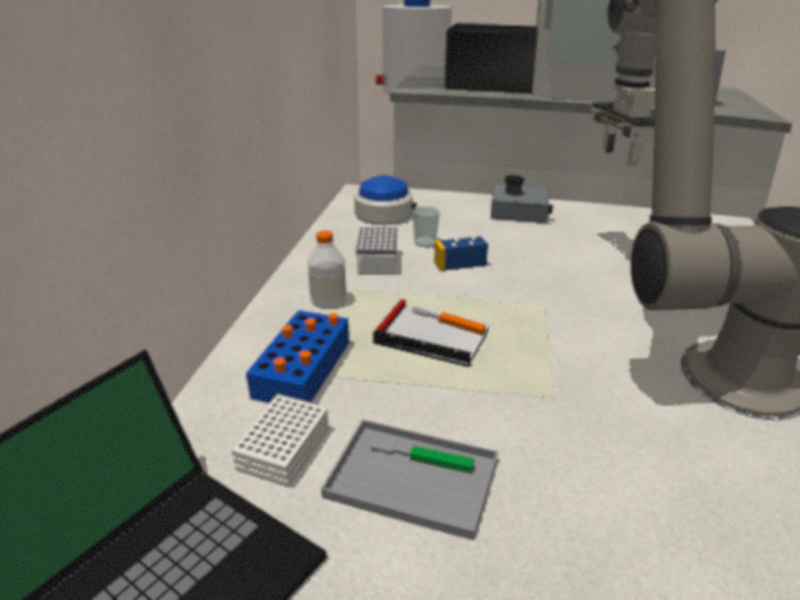

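Top view: the nest (800-px picture) spans about (345–425, 283–383) with red fence at the top and black at the left. The orange spatula is at (398,358), with its blade towards (412,313). The tray is at (205,345) with the green spatula in its right half, blade up. The block is at (538,343) with its yellow end at (527,318). I'll segment by colour for poses.

```bash
cat > seg.py <<'E'
from h import *
def blob(c,lo,hi,roi,z,mn=20):
    hsv=cv2.cvtColor(c["img"],cv2.COLOR_RGB2HSV); m=cv2.inRange(hsv,np.array(lo),np.array(hi))
    r=np.zeros_like(m); u0,v0,u1,v1=roi; r[v0:v1,u0:u1]=m[v0:v1,u0:u1]
    n,l,s,_=cv2.connectedComponentsWithStats(r); 
    if n<2: return None
    k=1+np.argmax(s[1:,4]); vs,us=np.nonzero(l==k)
    P=np.array([pix2plane(c,u,v,z)[:2] for u,v in zip(us,vs)])
    rc=cv2.minAreaRect(P.astype(np.float32)); ctr=P.mean(0); w,V=np.linalg.eigh(np.cov(P.T)); d=V[:,1]; d=d*np.sign(d[0])
    return dict(n=len(us),ctr=ctr.round(1),yaw=round(float(np.arctan2(d[1],d[0])),3),rect=np.round(rc[0]+rc[1],1).tolist(), len=np.round(np.sqrt(12*w),1))
E
cat > run1.py <<'E'
from seg import *
c=snap("top")
def R(a,b,d,e): return [int(x/1.5625) for x in (a,b,d,e)]
print("orange",blob(c,(5,150,80),(18,255,255),R(370,300,430,390),28))
print("green",blob(c,(40,120,40),(80,255,255),R(200,300,240,395),19))
print("red",blob(c,(0,130,60),(4,255,255),R(340,270,440,310),26))
print("red2",blob(c,(172,130,60),(180,255,255),R(340,270,440,310),26))
print("black",blob(c,(0,0,0),(180,255,60),R(335,275,370,385),26))
print("blue",blob(c,(100,120,20),(130,255,255),R(505,300,570,385),56))
print("yellow",blob(c,(20,120,80),(35,255,255),R(505,300,570,385),56))
print("white",blob(c,(0,0,130),(180,30,255),R(350,285,425,385),12))
for n,(u,v) in dict(trayTL=(180,290),TR=(252,296),BR=(235,401),BL=(161,391)).items(): print(n,pix2plane(c,u/1.5625,v/1.5625,18).round(0))
for n,(u,v) in dict(tipO=(413,308),).items(): print(n,pix2plane(c,u/1.5625,v/1.5625,14).round(0))
for n,(u,v) in dict(tipG=(230,314)).items(): print(n,pix2plane(c,u/1.5625,v/1.5625,5).round(0))
im=c["img"][:,:,::-1]
a=cv2.resize(im[175:265,90:375],None,fx=2.8,fy=2.8,interpolation=cv2.INTER_CUBIC)
cv2.imwrite('pics/crop.png',a)
E
python3 run1.py
```

```text
orange {'n': 146, 'ctr': array([514.1, -42.5]), 'yaw': -0.339, 'rect': [514.3, -42.7, 16.0, 86.4], 'len': array([15.9, 86.8])}
green {'n': 155, 'ctr': array([504.2, 299.4]), 'yaw': -0.096, 'rect': [503.8, 299.5, 16.5, 86.7], 'len': array([16.6, 87.4])}
red {'n': 128, 'ctr': array([647.3, -40.1]), 'yaw': 1.365, 'rect': [647.2, -40.0, 118.3, 11.0], 'len': array([ 11.2, 117.8])}
red2 {'n': 1, 'ctr': array([659.1,  -0.8]), 'yaw': nan, 'rect': [659.1, -0.8, 0.0, 0.0], 'len': array([nan, nan])}
black {'n': 203, 'ctr': array([579.3,  40.3]), 'yaw': -0.206, 'rect': [577.3, 40.1, 12.9, 179.6], 'len': array([ 11.8, 181.6])}
blue {'n': 324, 'ctr': array([ 541. , -323.6]), 'yaw': 0.436, 'rect': [541.1, -324.0, 98.5, 42.7], 'len': array([ 45.5, 101.8])}
yellow {'n': 44, 'ctr': array([ 591.9, -299.1]), 'yaw': -1.118, 'rect': [592.2, -299.7, 8.1, 45.5], 'len': array([ 9. , 45.6])}
white {'n': 1657, 'ctr': array([560.7, -17.6]), 'yaw': -0.237, 'rect': [555.2, -24.1, 121.1, 170.0], 'len': array([114.9, 165.2])}
trayTL [644. 388.  18.]
TR [634. 245.  18.]
BR [426. 269.  18.]
BL [444. 413.  18.]
tipO [614. -78.  14.]
tipG [599. 290.   5.]seg.py:9: RuntimeWarning: Degrees of freedom <= 0 for slice
  rc=cv2.minAreaRect(P.astype(np.float32)); ctr=P.mean(0); w,V=np.linalg.eigh(np.cov(P.T)); d=V[:,1]; d=d*np.sign(d[0])
  c *= np.true_divide(1, fact)
  c *= np.true_divide(1, fact)
```

```bash
cat > run2.py <<'E'
from seg import *
c=snap("top"); im=c["img"][:,:,::-1]
cv2.imwrite('pics/tray.png',cv2.resize(im[175:265,95:175],None,fx=6.5,fy=6.5,interpolation=cv2.INTER_CUBIC))
# predicted tray overlay
def rect(cx,cy,yaw,L,W,z):
    R=np.array([[np.cos(yaw),-np.sin(yaw)],[np.sin(yaw),np.cos(yaw)]])
    q=np.array([[1,1],[1,-1],[-1,-1],[-1,1]])*[L/2,W/2]@R.T+[cx,cy]
    return np.c_[q,np.full(4,z)]
from scipy.optimize import minimize
g=cv2.cvtColor(c["img"],cv2.COLOR_RGB2GRAY).astype(np.float32); g=cv2.GaussianBlur(g,(0,0),.7)
def samp(cx,cy,yaw,L,W,z):
    q=rect(cx,cy,yaw,L,W,z); P=np.concatenate([q[i]+(q[(i+1)%4]-q[i])*np.linspace(.05,.95,60)[:,None] for i in range(4)])
    p=w2pix(c,P).astype(np.float32); return cv2.remap(g,p[:,:1],p[:,1:],cv2.INTER_LINEAR).mean()
best=min(((samp(*( x,y,a),203,143,18)-samp(x,y,a,215,155,18)*1,x,y,a) for x in np.arange(525,556,2) for y in np.arange(318,350,2) for a in np.arange(-.18,-.05,.01)))
print(best)
r=minimize(lambda p:samp(*p,203,143,18)-samp(*p,215,155,18),best[1:],method='Nelder-Mead',options=dict(initial_simplex=np.array(best[1:])+np.array([[0,0,0],[2,0,0],[0,2,0],[0,0,.02]])));print(r.x,r.fun)
E
python3 run2.py
```

```text
(np.float32(-46.465134), np.int64(537), np.int64(332), np.float64(-0.13999999999999996))
[ 5.37940044e+02  3.31390940e+02 -1.36270952e-01] -47.659629821777344
```

View pics/tray.png

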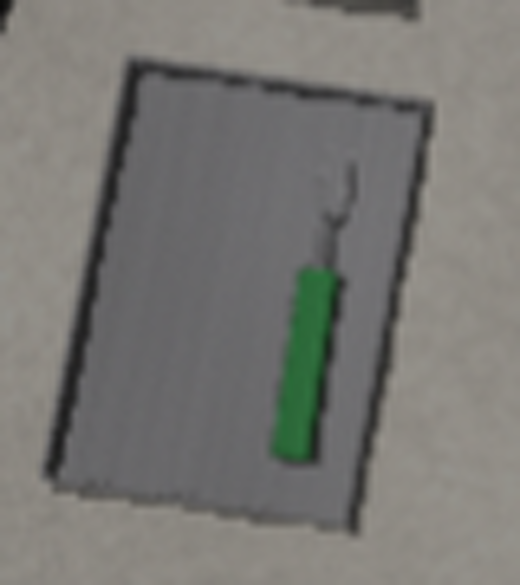

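Tray (crop pixels, corners about (133,62), (430,103), (355,530), (50,478)) fits a rim centred at (538,331) with yaw −0.136. Green spatula at tray (−29,−36), so the orange target is tray (−30,+32). Now I'll move over the orange spatula.

```bash
python3 -m handwheel '[[[10,14,0],[0,0,0]],[[30,40,-5],[0,0,-0.06]],[[30,42,-10],[0,0,-0.07]],[[30,42,-10],[0,0,-0.07]],[[30,42,-10],[0,0,-0.07]],[[30,42,-10],[0,0,-0.07]],[[30,42,-10],[0,0,-0.07]],[[30,42,-10],[0,0,-0.07]],[[30,42,-10],[0,0,-0.07]],[[30,42,-10],[0,0,-0.07]],[[30,42,-5],[0,0,-0.06]],[[6,5,0],[0,0,0]]]' 0
```

```text
time: 2.6
tool_pos: [524.7, -41.4, 136.4]
tcp_rot: [-3.141, 0.001, -0.268]
contact_force: [0.5, -1.0, 0.9]
grip_width: 92.1
```

```bash
python3 -m handwheel '[[[-1,-4,-25],[0,0,-0.035]],[[0,0,-25],[0,0,-0.036]],[[0,0,-25],[0,0,0]],[[0,0,-15],[0,0,0]],[[0,0,-9],[0,0,0]],[[0,0,0],[0,0,0]]]' 0.4
python3 -m handwheel '[[[0,0,0],[0,0,0]],[[0,0,0],[0,0,0]],[[0,0,0],[0,0,0]],[[0,0,0],[0,0,0]],[[0,0,0],[0,0,0]],[[0,0,0],[0,0,0]]]' 1
```

```text
time: 3.35
tool_pos: [523.1, -49.0, 37.8]
tcp_rot: [3.141, 0.001, -0.343]
contact_force: [0.1, 0.5, 0.2]
grip_width: 55.2
time: 4.1
tool_pos: [523.2, -48.9, 37.8]
tcp_rot: [3.141, 0.0, -0.343]
contact_force: [0.1, -0.1, -0.9]
grip_width: 1.7
```

The jaws closed to 1.7 mm, so this isn't the handle. I'll look before moving.

```bash
python3 - <<'E'
from h import *
c=snap("side"); im=c["img"][:,:,::-1]
p=w2pix(c,[[523.5,-46,28],[514,-42.5,28]]); print(p)
u,v=p[0].astype(int)
a=cv2.resize(im[v-60:v+50,u-70:u+70],None,fx=5,fy=5,interpolation=cv2.INTER_CUBIC);cv2.imwrite('pics/s1.png',a)
E
```

```text
[[292.17967927 202.49311296]
 [295.30740437 203.47191744]]
```

View pics/s1.png

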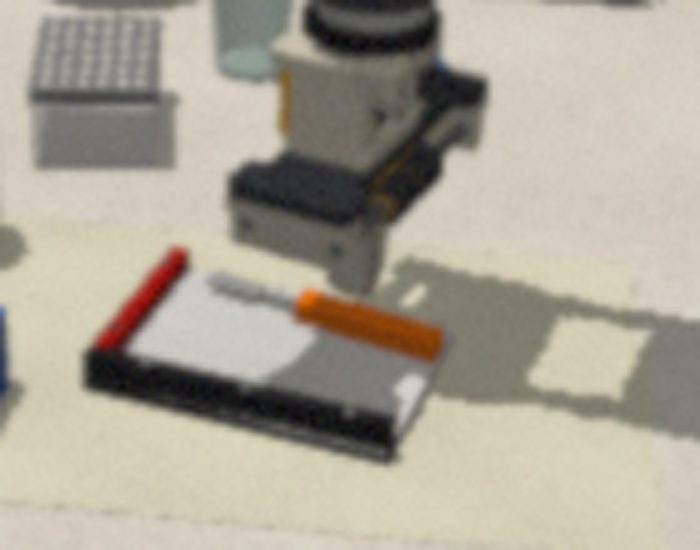

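```bash
python3 - <<'E'
from h import *
c=snap("side"); im=c["img"][:,:,::-1].copy()
P=[[523.2,-48.9,z] for z in (16,28,38,82)]
p=w2pix(c,P); print(((p-[222,142])*5).round(0))
a=cv2.resize(im[180:225,260:330],None,fx=11,fy=11,interpolation=cv2.INTER_CUBIC)
for q in p: cv2.circle(a,tuple(((q-[260,180]+.5)*11).astype(int).tolist()),4,(255,0,255),-1)
cv2.imwrite('pics/s2.png',a)
print(get_obs()["grip_width"],get_obs()["tool_pos"])
E
```

```text
[[351. 317.]
 [352. 300.]
 [353. 285.]
 [357. 219.]]
0.5590111159592596 [523.21108741 -48.93658964  37.81770409]
```

View pics/s2.png

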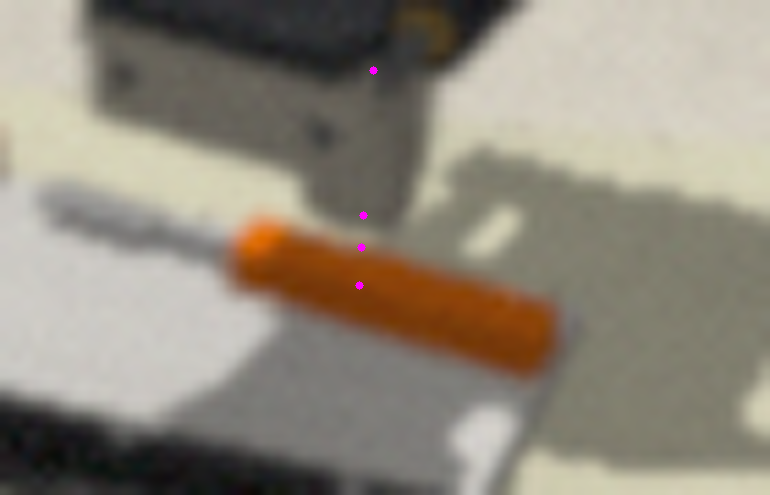

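```bash
python3 - <<'E'
from h import *
c=snap("top"); im=c["img"][:,:,::-1].copy()
p=w2pix(c,[[523.2,-48.9,z] for z in (16,82,140,200)]+[[514,-42.5,28]])
u,v=p[0].astype(int)
a=cv2.resize(im[v-45:v+35,u-55:u+55],None,fx=7,fy=7,interpolation=cv2.INTER_CUBIC)
for q in p: cv2.circle(a,tuple(((q-[u-55,v-45]+.5)*7).astype(int).tolist()),4,(255,0,255),1)
cv2.imwrite('pics/t2.png',a)
E
```

```text
(no output)
```

View pics/t2.png

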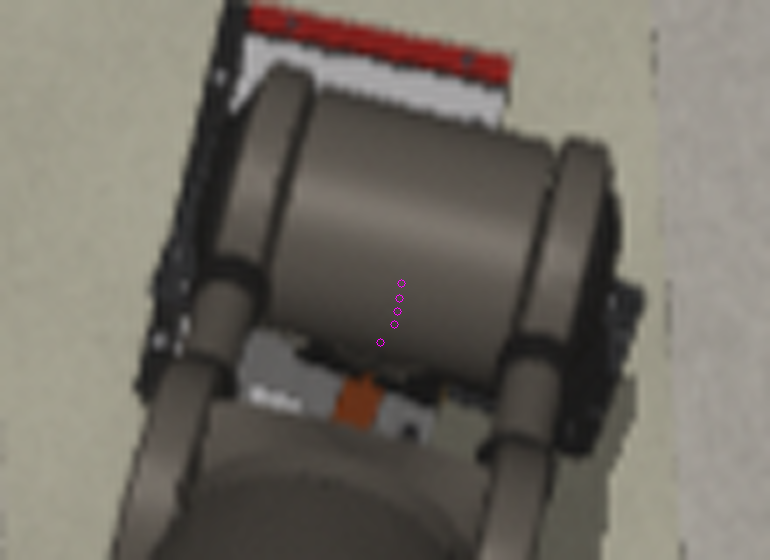

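The picture shows the gripper laterally centred over the handle, but the fingertips end near z≈34, above the handle top (side crop (370,225) vs handle top (361,247)). Lateral placement is fine and the tips sit higher than the 22 mm figure suggests. I'll reopen and lower carefully, watching the force.

```bash
Z='[[0,0,0],[0,0,0]]'; python3 -m handwheel '[[[0,0,0],[0,0,0]],[[0,0,0],[0,0,0]],[[0,0,0],[0,0,0]],[[0,0,0],[0,0,0]]]' 0.4
python3 -m handwheel '[[[0,4,-4],[0,0,0]],[[0,0,-4],[0,0,0]],[[0,0,0],[0,0,0]]]'
python3 - <<'E'
from h import *
c=snap("side"); im=c["img"][:,:,::-1].copy()
a=cv2.resize(im[170:225,250:330],None,fx=9,fy=9,interpolation=cv2.INTER_CUBIC)
cv2.imwrite('pics/s3.png',a)
E
```

```text
time: 4.75
tool_pos: [523.2, -49.0, 37.9]
tcp_rot: [3.141, -0.0, -0.343]
contact_force: [0.0, 0.6, 0.0]
grip_width: 35.8
time: 5.12
tool_pos: [522.9, -44.8, 29.3]
tcp_rot: [3.141, 0.001, -0.343]
contact_force: [-0.1, 0.9, -0.2]
grip_width: 55.0
```

View pics/s3.png

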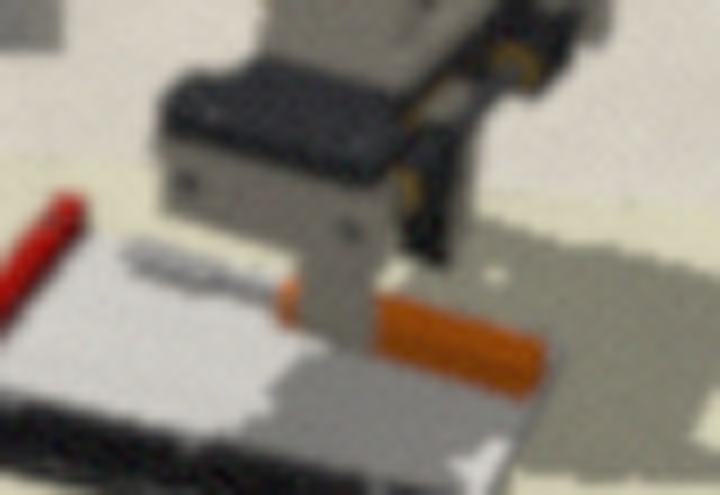

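```bash
python3 - <<'E'
from h import *
c=snap("side")
for r in (28,37,46):
  P=[[522.9+.336*r,-44.8+.942*r,z] for z in (7.3,15,20,25,30)]
  print(r,((w2pix(c,P)+.5-[250,170])*9).round(0).tolist())
E
```

```text
28 [[343.0, 394.0], [345.0, 374.0], [345.0, 360.0], [346.0, 347.0], [347.0, 334.0]]
37 [[331.0, 407.0], [332.0, 387.0], [333.0, 374.0], [333.0, 360.0], [334.0, 347.0]]
46 [[318.0, 421.0], [319.0, 400.0], [320.0, 387.0], [321.0, 374.0], [321.0, 361.0]]
```

```bash
python3 -m handwheel '[[[0,0,-3],[0,0,0]],[[0,0,-3],[0,0,0]],[[0,0,-2],[0,0,0]],[[0,0,0],[0,0,0]]]'
python3 -m handwheel '[[[0,0,0],[0,0,0]],[[0,0,0],[0,0,0]],[[0,0,0],[0,0,0]],[[0,0,0],[0,0,0]]]' 1
```

```text
time: 5.72
tool_pos: [523.1, -44.9, 21.6]
tcp_rot: [3.141, 0.0, -0.343]
contact_force: [-0.0, -0.1, 0.1]
grip_width: 55.4
time: 6.22
tool_pos: [523.2, -45.0, 21.9]
tcp_rot: [3.141, -0.0, -0.343]
contact_force: [-0.0, -0.6, 0.1]
grip_width: 19.6
```

```bash
python3 -m handwheel '[[[0,0,0],[0,0,0]],[[0,0,0],[0,0,0]],[[0,0,5],[0,0,0]],[[0,0,20],[0,0,0]],[[0,0,30],[0,0,0]],[[0,0,40],[0,0,0]],[[0,0,0],[0,0,0]]]'
python3 - <<'E'
from h import *
c=snap("side"); im=c["img"][:,:,::-1].copy()
a=cv2.resize(im[150:225,230:340],None,fx=7,fy=7,interpolation=cv2.INTER_CUBIC)
cv2.imwrite('pics/s4.png',a)
o=get_obs(); P=[[o["tool_pos"][0],o["tool_pos"][1],o["tool_pos"][2]-k] for k in (0,3,22)]
print(((w2pix(c,P)+.5-[230,150])*7).round(0).tolist())
E
```

```text
time: 7.1
tool_pos: [525.2, -45.3, 120.0]
tcp_rot: [-3.141, -0.007, -0.343]
contact_force: [0.3, -0.4, -0.8]
grip_width: 17.7
[[450.0, 180.0], [449.0, 187.0], [447.0, 228.0]]
```

View pics/s4.png

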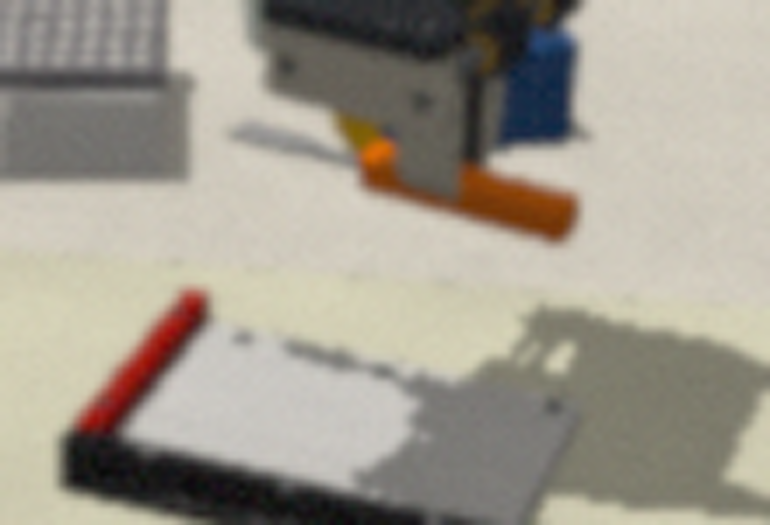

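Held level at 17.7 mm width. Carrying it over the empty half of the tray.

```bash
python3 -m handwheel '[[[0,15,0],[0,0,0]],[[0,40,0],[0,0,0.02]],[[0,48,0],[0,0,0.03]],[[0,48,0],[0,0,0.03]],[[0,48,0],[0,0,0.03]],[[0,48,0],[0,0,0.03]],[[0,48,0],[0,0,0.03]],[[0,48,0],[0,0,0.02]],[[0,40,0],[0,0,0.017]],[[-3,22,0],[0,0,0]],[[0,6,-10],[0,0,0]],[[0,0,-10],[0,0,0]]]'
python3 -m handwheel '[[[0,0,0],[0,0,0]]]'
```

```text
time: 8.65
tool_pos: [519.8, 365.2, 95.5]
tcp_rot: [3.14, 0.001, -0.137]
contact_force: [-0.4, 0.3, -1.0]
grip_width: 17.2
time: 8.78
tool_pos: [519.7, 364.3, 95.2]
tcp_rot: [3.139, 0.003, -0.138]
contact_force: [-0.2, -0.1, 0.0]
grip_width: 17.6
```

```bash
python3 -m handwheel '[[[2,1,-25],[0,0,0]],[[0,0,-25],[0,0,0]],[[0,0,-15],[0,0,0]],[[0,0,-6],[0,0,0]],[[0,0,0],[0,0,0]]]'
python3 -m handwheel '[[[0,0,-3],[0,0,0]],[[0,0,-2],[0,0,0]],[[0,0,0],[0,0,0]]]'
```

```text
time: 9.4
tool_pos: [522.5, 366.9, 26.1]
tcp_rot: [-3.142, -0.0, -0.137]
contact_force: [-0.0, 0.4, -0.4]
grip_width: 17.4
time: 9.78
tool_pos: [522.2, 367.1, 21.0]
tcp_rot: [3.142, -0.0, -0.136]
contact_force: [0.1, 0.4, -1.1]
grip_width: 17.8
```

```bash
python3 -m handwheel '[[[0,0,-3],[0,0,0]],[[0,0,-2],[0,0,0]],[[0,0,-2],[0,0,0]],[[0,0,0],[0,0,0]]]'
python3 - <<'E'
from seg import *
c=snap("side"); print(blob(c,(5,150,80),(18,255,255),(190,240,330,320),19))
print(w2pix(c,[[512.6,366.8,19]]),get_obs()["contact_force"])
E
```

```text
time: 10.28
tool_pos: [522.1, 367.0, 13.6]
tcp_rot: [3.141, 0.0, -0.136]
contact_force: [-0.6, -0.3, -0.2]
grip_width: 17.4
{'n': 97, 'ctr': array([488.8, 373.8]), 'yaw': 0.029, 'rect': [487.0, 371.6, 34.4, 15.8], 'len': array([15. , 35.3])}
[[274.19598261 312.32353839]] [-0.12129546 -0.01375254 -1.37628337]
```

```bash
python3 -m handwheel '[[[0,0,-1],[0,0,0]],[[0,0,0],[0,0,0]]]'; python3 -m handwheel '[[[0,0,-1],[0,0,0]],[[0,0,0],[0,0,0]]]'
```

```text
time: 10.58
tool_pos: [522.3, 367.1, 12.9]
tcp_rot: [-3.142, -0.0, -0.136]
contact_force: [-0.0, 0.7, -0.7]
grip_width: 17.5
time: 10.82
tool_pos: [522.4, 367.1, 12.9]
tcp_rot: [-3.141, -0.001, -0.136]
contact_force: [-1.7, -1.2, 6.7]
grip_width: 17.6
```

Touched down (6.7 N). Release with a narrow opening, and lift.

```bash
python3 -m handwheel '[[[0,0,0.5],[0,0,0]],[[0,0,0],[0,0,0]],[[0,0,0],[0,0,0]],[[0,0,0],[0,0,0]]]' 0.67
python3 -m handwheel '[[[0,0,10],[0,0,0]],[[0,0,25],[0,0,0]],[[0,0,40],[0,0,0]],[[0,0,50],[0,0,0]],[[0,-40,10],[0,0,0]],[[0,-60,0],[0,0,0]],[[0,-60,0],[0,0,0]],[[0,-60,0],[0,0,0]],[[0,-60,0],[0,0,0]],[[0,-60,0],[0,0,0]]]'
cat > run3.py <<'E'
from seg import *
c=snap("top"); R=lambda *a:[int(x/1.5625) for x in a]
print("orange",blob(c,(5,150,80),(18,255,255),R(160,290,250,395),19))
print("green",blob(c,(40,120,40),(80,255,255),R(160,300,250,395),19))
print("blue",blob(c,(100,120,20),(130,255,255),R(505,300,570,385),56))
im=c["img"][:,:,::-1]
cv2.imwrite('pics/tray2.png',cv2.resize(im[175:265,95:175],None,fx=6.5,fy=6.5,interpolation=cv2.INTER_CUBIC))
for t in ("beaker","block"):
    print(t,[(round(d["score"],2),toworld(c,d["xyz"]).round(0).tolist()) for d in spot_in(t,"top")[:2]])
c=snap("side")
for t in ("beaker","block"): print(t,[(round(d["score"],2),toworld(c,d["xyz"]).round(0).tolist()) for d in spot_in(t,"side")[:2]])
E
python3 run3.py
```

```text
time: 11.32
tool_pos: [522.2, 367.0, 12.2]
tcp_rot: [3.141, 0.0, -0.136]
contact_force: [-0.1, 0.2, -0.5]
grip_width: 30.3
time: 12.58
tool_pos: [522.3, 25.2, 148.3]
tcp_rot: [3.142, -0.002, -0.136]
contact_force: [1.2, 1.2, 0.0]
grip_width: 30.1
orange {'n': 167, 'ctr': array([511.8, 367.8]), 'yaw': -0.131, 'rect': [512.3, 367.6, 17.4, 87.1], 'len': array([17.8, 87.9])}
green {'n': 155, 'ctr': array([504.7, 299.3]), 'yaw': -0.1, 'rect': [504.0, 299.4, 16.7, 86.4], 'len': array([16.8, 87.1])}
blue {'n': 326, 'ctr': array([ 540.9, -323.6]), 'yaw': 0.433, 'rect': [541.2, -324.2, 98.7, 42.7], 'len': array([ 45.4, 101.9])}
beaker [(0.61, [646.0, -428.0, 53.0]), (0.31, [730.0, 317.0, 44.0])]
block [(0.83, [543.0, -323.0, 56.0])]
beaker [(0.81, [646.0, -395.0, 67.0]), (0.41, [521.0, 370.0, 15.0])]
block [(0.46, [502.0, -317.0, 20.0])]
```

View pics/tray2.png

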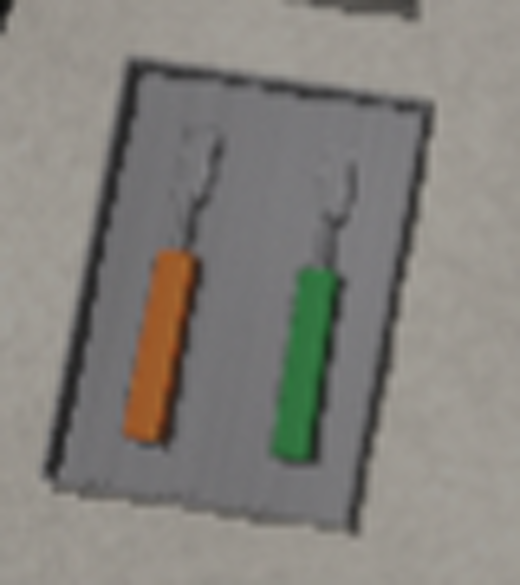

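Tray picture: orange handle at (160,345) lies parallel to green (305,365), both blades up. Orange yaw is −0.131 against tray −0.136, and green has not moved. Next is the block.

```bash
python3 -m handwheel '[[[0,-20,0],[0,0,0.03]],[[2,-45,0],[0,0,0.07]],[[2,-50,0],[0,0,0.08]],[[2,-50,0],[0,0,0.08]],[[2,-50,0],[0,0,0.08]],[[2,-50,0],[0,0,0.08]],[[2,-45,0],[0,0,0.08]],[[3,-30,0],[0,0,0.05]],[[3,-10,0],[0,0,0.021]],[[0,0,0],[0,0,0]]]' 0.1
```

```text
time: 14.12
tool_pos: [540.9, -321.6, 147.1]
tcp_rot: [-3.141, -0.0, 0.436]
contact_force: [0.8, 0.5, 0.0]
grip_width: 82.8
```

```bash
python3 -m handwheel '[[[-2,-3,-25],[0,0,0]],[[0,0,-35],[0,0,0]],[[0,0,-25],[0,0,0]],[[0,0,-14],[0,0,0]],[[0,0,-8],[0,0,0]],[[0,0,-4],[0,0,0]],[[0,0,0],[0,0,0]]]'
python3 -m handwheel '[[[0,0,0],[0,0,0]],[[0,0,0],[0,0,0]],[[0,0,0],[0,0,0]],[[0,0,0],[0,0,0]],[[0,0,0],[0,0,0]]]' 1
```

```text
time: 15.0
tool_pos: [538.5, -326.0, 36.8]
tcp_rot: [3.141, -0.0, 0.435]
contact_force: [-0.5, -0.8, -0.1]
grip_width: 82.5
time: 15.62
tool_pos: [538.3, -326.1, 36.4]
tcp_rot: [3.141, -0.0, 0.435]
contact_force: [-0.6, -1.2, 0.1]
grip_width: 45.8
```

```bash
python3 -m handwheel '[[[0,0,5],[0,0,0]],[[0,0,20],[0,0,0]],[[0,0,35],[0,0,0]],[[0,0,30],[0,0,0]],[[0,0,0],[0,0,0]]]'
python3 -m handwheel '[[[2,20,0],[0,0,-0.03]],[[4,40,0],[0,0,-0.07]],[[4,45,0],[0,0,-0.08]],[[4,45,0],[0,0,-0.09]],[[5,45,0],[0,0,-0.09]],[[5,45,0],[0,0,-0.09]],[[5,40,0],[0,0,-0.08]],[[4,30,0],[0,0,-0.07]],[[3,15,0],[0,0,-0.04]],[[0,3,0],[0,0,0]],[[0,0,0],[0,0,0]]]'
python3 - <<'E'
from seg import *
c=snap("side"); im=c["img"][:,:,::-1]
cv2.imwrite('pics/s5.png',cv2.resize(im[140:240,220:340],None,fx=6,fy=6,interpolation=cv2.INTER_CUBIC))
t=get_obs()["tool_pos"]; ex=np.array([.9789,-.2046,0]); ey=np.array([.2046,.9789,0])
ctr=t+8*ex
# near (+y) face, predicted 4 corners
P=[ctr+sx*56*ex+23*ey+[0,0,dz] for sx in(1,-1) for dz in(-36.4,19.6)]
print(((w2pix(c,P)+.5-[220,140])*6).round(0).tolist())
E
```

```text
time: 16.25
tool_pos: [539.3, -326.7, 128.5]
tcp_rot: [3.137, -0.002, 0.435]
contact_force: [0.3, -0.7, -4.6]
grip_width: 45.9
time: 17.62
tool_pos: [573.6, 1.7, 125.3]
tcp_rot: [3.141, 0.002, -0.204]
contact_force: [-0.0, 0.0, -4.4]
grip_width: 45.8
[[174.0, 302.0], [174.0, 193.0], [406.0, 353.0], [412.0, 241.0]]
```

View pics/s5.png

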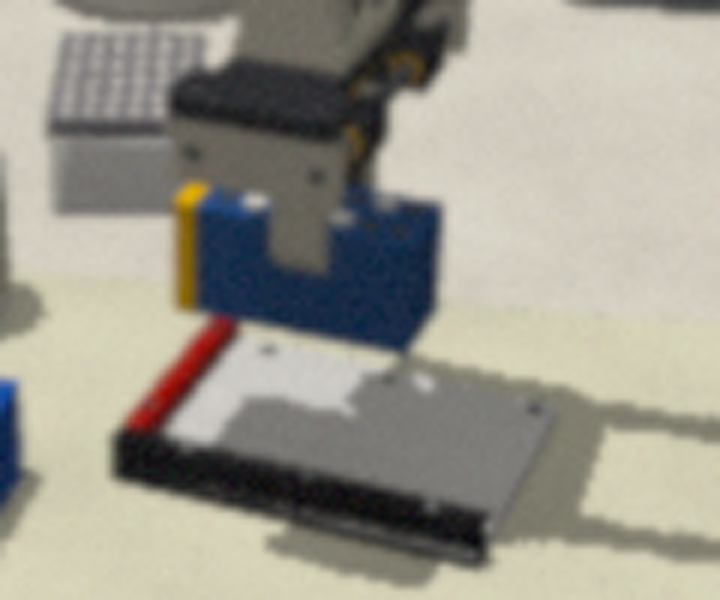

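Block held level, with its yellow corner at (178,306) as predicted within a pixel. Lowering it now.

```bash
python3 -m handwheel '[[[1,0,-20],[0,0,-0.002]],[[0,0,-25],[0,0,0]],[[0,0,-15],[0,0,0]],[[0,0,-8],[0,0,0]],[[0,0,-4],[0,0,0]],[[0,0,0],[0,0,0]]]'
python3 -m handwheel '[[[0,0,-1.5],[0,0,0]],[[0,0,-1],[0,0,0]],[[0,0,0],[0,0,0]]]'
```

```text
time: 18.42
tool_pos: [575.5, 2.0, 54.6]
tcp_rot: [3.142, -0.001, -0.207]
contact_force: [-0.1, 0.2, -3.1]
grip_width: 45.7
time: 18.8
tool_pos: [575.3, 2.1, 52.0]
tcp_rot: [3.142, -0.0, -0.207]
contact_force: [-0.5, 0.7, -5.5]
grip_width: 45.6
```

```bash
python3 -m handwheel '[[[0,0,-1.5],[0,0,0]],[[0,0,-1],[0,0,0]],[[0,0,0],[0,0,0]]]'; python3 -m handwheel '[[[0,0,-1],[0,0,0]],[[0,0,0],[0,0,0]]]'
```

```text
time: 19.18
tool_pos: [575.1, 2.1, 49.2]
tcp_rot: [3.141, 0.0, -0.207]
contact_force: [-0.0, 0.1, -3.9]
grip_width: 45.6
time: 19.42
tool_pos: [575.3, 2.0, 48.4]
tcp_rot: [3.142, -0.0, -0.207]
contact_force: [-0.4, -1.8, -2.9]
grip_width: 45.9
```

```bash
python3 -m handwheel '[[[0,0,-0.5],[0,0,0]],[[0,0,0],[0,0,0]]]'; python3 -m handwheel '[[[0,0,-0.5],[0,0,0]],[[0,0,0],[0,0,0]]]'
```

```text
time: 19.68
tool_pos: [575.3, 2.0, 48.4]
tcp_rot: [3.142, -0.0, -0.207]
contact_force: [-1.9, -0.5, 3.5]
grip_width: 45.9
time: 19.92
tool_pos: [575.4, 2.0, 48.4]
tcp_rot: [3.142, -0.001, -0.207]
contact_force: [-3.8, -0.2, 8.9]
grip_width: 45.8
```

```bash
python3 -m handwheel '[[[0,0,0.7],[0,0,0]],[[3,-0.6,0],[0,0,0]],[[3,-0.6,0],[0,0,0]],[[2,-0.4,0],[0,0,0]],[[0,0,0],[0,0,0]]]'; python3 -m handwheel '[[[1,-0.2,0],[0,0,0]],[[0,0,0],[0,0,0]]]';python3 -m handwheel '[[[1,-0.2,0],[0,0,0]],[[0,0,0],[0,0,0]]]'
```

```text
time: 20.55
tool_pos: [582.8, 0.7, 48.4]
tcp_rot: [3.142, 0.001, -0.207]
contact_force: [-4.6, 1.4, 7.0]
grip_width: 45.7
time: 20.8
tool_pos: [583.5, 0.6, 48.4]
tcp_rot: [-3.142, 0.002, -0.207]
contact_force: [-6.3, 0.9, 6.8]
grip_width: 45.6
time: 21.05
tool_pos: [584.5, 0.4, 48.4]
tcp_rot: [3.142, 0.002, -0.207]
contact_force: [-5.9, 0.0, 7.3]
grip_width: 46.0
```

```bash
python3 -m handwheel '[[[0,0,0.5],[0,0,0]],[[1,-0.2,0],[0,0,0]],[[0,0,0],[0,0,0]]]'; python3 -m handwheel '[[[1,-0.2,0],[0,0,0]],[[0,0,0],[0,0,0]]]';python3 -m handwheel '[[[1,-0.2,0],[0,0,0]],[[0,0,0],[0,0,0]]]'
```

```text
time: 21.42
tool_pos: [585.3, 0.2, 48.4]
tcp_rot: [3.142, 0.002, -0.207]
contact_force: [-6.6, 1.2, 5.2]
grip_width: 45.4
time: 21.68
tool_pos: [585.3, 0.2, 48.4]
tcp_rot: [3.141, 0.005, -0.207]
contact_force: [-9.5, 3.1, 6.7]
grip_width: 45.8
time: 21.92
tool_pos: [585.4, 0.2, 48.5]
tcp_rot: [3.141, 0.007, -0.207]
contact_force: [-12.5, 1.2, 11.1]
grip_width: 45.6
```

```bash
python3 -m handwheel '[[[-4,0.8,0],[0,0,0]],[[0.5,2.5,0],[0,0,0]],[[0.5,2.5,0],[0,0,0]],[[0.4,2,0],[0,0,0]],[[0,0,0],[0,0,0]]]'; python3 -m handwheel '[[[0.2,1,0],[0,0,0]],[[0,0,0],[0,0,0]]]';python3 -m handwheel '[[[0.2,1,0],[0,0,0]],[[0,0,0],[0,0,0]]]'; python3 -c "
from h import *;print(get_obs()['moment'])"
```

```text
time: 22.55
tool_pos: [586.0, 7.5, 48.4]
tcp_rot: [-3.141, -0.0, -0.207]
contact_force: [0.5, -0.8, -1.8]
grip_width: 45.8
time: 22.8
tool_pos: [585.9, 8.4, 48.4]
tcp_rot: [-3.141, 0.0, -0.207]
contact_force: [1.6, -1.4, -3.0]
grip_width: 46.1
time: 23.05
tool_pos: [585.9, 8.9, 48.5]
tcp_rot: [3.141, 0.0, -0.207]
contact_force: [-0.4, -3.4, -2.4]
grip_width: 45.4
[-0.5599913   0.05926746 -0.18318825]
```

```bash
for i in 1 ; do python3 -m handwheel '[[[0.2,1,0],[0,0,0]],[[0,0,0],[0,0,0]]]'; python3 -c "
from h import *;print(get_obs()['moment'],get_obs()['tcp_rot'])"; done; python3 -m handwheel '[[[0.2,1,0],[0,0,0]],[[0,0,0],[0,0,0]]]';python3 -c "
from h import *;print(get_obs()['moment'],get_obs()['tcp_rot'])"
```

```text
time: 23.3
tool_pos: [585.9, 9.1, 48.5]
tcp_rot: [3.14, 0.001, -0.208]
contact_force: [-1.2, -6.6, -1.5]
grip_width: 46.0
[-1.31779835  0.26933264 -0.4118866 ] [ 3.13990118e+00  6.17247335e-04 -2.07761965e-01]
time: 23.55
tool_pos: [585.9, 9.2, 48.5]
tcp_rot: [3.139, 0.001, -0.208]
contact_force: [-2.4, -10.1, 0.4]
grip_width: 45.9
[-2.05251133  0.4820925  -0.48664655] [ 3.13863722e+00  7.91927685e-04 -2.07893156e-01]
```

Force centre in y is about 50 mm forward of the TCP (Mz/Fy), so the yellow corner is touching first. I'll square up by turning slightly clockwise.

```bash
python3 -m handwheel '[[[0.2,0.8,0],[0,0,-0.006]],[[0,0,0],[0,0,0]]]';python3 -c "
from h import *;print(get_obs()['moment'],get_obs()['tcp_rot'])";python3 -m handwheel '[[[0.1,0.3,0],[0,0,-0.006]],[[0,0,0],[0,0,0]]]';python3 -c "
from h import *;print(get_obs()['moment'],get_obs()['tcp_rot'])"
```

```text
time: 23.8
tool_pos: [585.9, 9.4, 48.6]
tcp_rot: [3.137, 0.001, -0.213]
contact_force: [-3.5, -12.7, 0.6]
grip_width: 46.2
[-2.55629194  0.66583047  0.01984362] [ 3.13724763e+00  9.94347733e-04 -2.12527558e-01]
time: 24.05
tool_pos: [585.9, 9.3, 48.6]
tcp_rot: [3.136, 0.001, -0.217]
contact_force: [-3.6, -13.8, 0.7]
grip_width: 46.0
[-2.74873144  0.74074506  0.51405725] [ 3.13648505e+00  1.12016176e-03 -2.17318659e-01]
```

```bash
python3 -m handwheel '[[[-0.5,-2.3,0],[0,0,0.006]],[[1,-0.2,0],[0,0,0]],[[1,-0.2,0],[0,0,0]],[[0,0,0],[0,0,0]]]';python3 -c "
from h import *;print(get_obs()['moment'],get_obs()['tcp_rot'])";python3 -m handwheel '[[[1,-0.2,0],[0,0,0]],[[1,-0.2,0],[0,0,0]],[[0,0,0],[0,0,0]]]';python3 -c "
from h import *;print(get_obs()['moment'],get_obs()['tcp_rot'])"
```

```text
time: 24.55
tool_pos: [585.9, 9.2, 48.5]
tcp_rot: [3.14, 0.005, -0.213]
contact_force: [-9.4, -5.0, 4.8]
grip_width: 45.7
[-1.0126903   1.33322416  0.04479389] [ 3.13965259  0.00498014 -0.21265432]
time: 24.92
tool_pos: [587.3, 8.9, 48.6]
tcp_rot: [3.14, 0.006, -0.213]
contact_force: [-10.7, -5.9, 7.1]
grip_width: 45.8
[-0.95027572  1.82406609  0.01963809] [ 3.13950845  0.0062934  -0.21266069]
```

```bash
python3 -m handwheel '[[[1,-0.2,0],[0,0,0]],[[1,-0.2,0],[0,0,0]],[[0,0,0],[0,0,0]]]';python3 -c "
from h import *;print(get_obs()['moment'])";python3 -m handwheel '[[[1,-0.2,0],[0,0,0]],[[1,-0.2,0],[0,0,0]],[[0,0,0],[0,0,0]]]';python3 -c "
from h import *;print(get_obs()['moment'],get_obs()['tcp_rot'])"
```

```text
time: 25.3
tool_pos: [587.3, 8.9, 48.6]
tcp_rot: [3.139, 0.011, -0.212]
contact_force: [-17.7, -4.4, 12.6]
grip_width: 46.0
[-0.81812994  2.78341014  0.05746123]
time: 25.68
tool_pos: [587.4, 8.9, 48.5]
tcp_rot: [3.139, 0.015, -0.212]
contact_force: [-23.8, -3.8, 17.5]
grip_width: 45.6
[-0.62833185  3.84619356  0.17312557] [ 3.13877641  0.01489529 -0.21201761]
```

Firm on red. The tool has pitched by 0.015, so I'll counter-tilt to keep the block flat and ease x slightly. Then I'll press y above what red friction could carry.

```bash
python3 -m handwheel '[[[-2,0.4,0],[-0.002,-0.01,0]],[[0,0,0],[0.002,-0.003,0]],[[0.2,1,0],[0,0,0]],[[0.2,1,0],[0,0,0]],[[0,0,0],[0,0,0]]]';python3 -c "
from h import *;print(get_obs()['moment'],get_obs()['tcp_rot'])";python3 -m handwheel '[[[0.3,1.5,0],[0.002,0,0]],[[0.3,1.5,0],[0.002,0,0]],[[0,0,0],[0,0,0]]]';python3 -c "
from h import *;print(get_obs()['moment'],get_obs()['tcp_rot'])"
```

```text
time: 26.3
tool_pos: [587.5, 8.9, 48.4]
tcp_rot: [3.139, -0.002, -0.212]
contact_force: [-17.8, -12.8, 11.8]
grip_width: 45.9
[-2.1409137   3.23998322  0.00462235] [ 3.13908318e+00 -1.84101232e-03 -2.12204234e-01]
time: 26.68
tool_pos: [587.5, 9.0, 48.5]
tcp_rot: [3.139, -0.0, -0.212]
contact_force: [-20.3, -24.1, 13.3]
grip_width: 46.0
[-4.44415497e+00  3.79602682e+00  3.67992207e-03] [ 3.13871093e+00 -4.87518737e-04 -2.11995828e-01]
```

```bash
python3 -m handwheel '[[[0.5,-0.1,0],[0.003,0,0]],[[0.1,0.3,0],[0,0,0]],[[0,0,0],[0,0,0]],[[0,0,0],[0,0,0]]]';python3 - <<'E'
from seg import *
o=get_obs(); print(o["moment"],o["tcp_rot"],o["contact_force"])
a=snap("side")["img"][:,:,::-1]; t=snap("top"); 
print("orange",blob(t,(5,150,80),(18,255,255),[102,185,160,253],19)); print("green",blob(t,(40,120,40),(80,255,255),[102,185,160,253],19))
b=t["img"][:,:,::-1]
A=cv2.resize(a[160:240,230:330],(400,320),interpolation=cv2.INTER_CUBIC); B=cv2.resize(b[165:245,210:310],(400,320),interpolation=cv2.INTER_CUBIC)
cv2.imwrite('pics/f.png',cv2.resize(a[165:240,230:325],None,fx=8,fy=8,interpolation=cv2.INTER_CUBIC))
E
```

```text
time: 27.18
tool_pos: [587.5, 9.0, 48.4]
tcp_rot: [3.141, 0.001, -0.212]
contact_force: [-22.6, -23.9, 15.0]
grip_width: 45.8
[-4.77504699  4.13822391 -0.0310542 ] [ 3.14105913e+00  1.43472103e-03 -2.11903635e-01] [-22.55820287 -23.91294485  15.03515919]
orange {'n': 167, 'ctr': array([511.8, 367.8]), 'yaw': -0.131, 'rect': [512.3, 367.6, 17.4, 87.1], 'len': array([17.8, 87.9])}
green {'n': 156, 'ctr': array([504.4, 299.3]), 'yaw': -0.099, 'rect': [503.8, 299.4, 16.7, 86.7], 'len': array([16.8, 87.7])}
```

View pics/f.png

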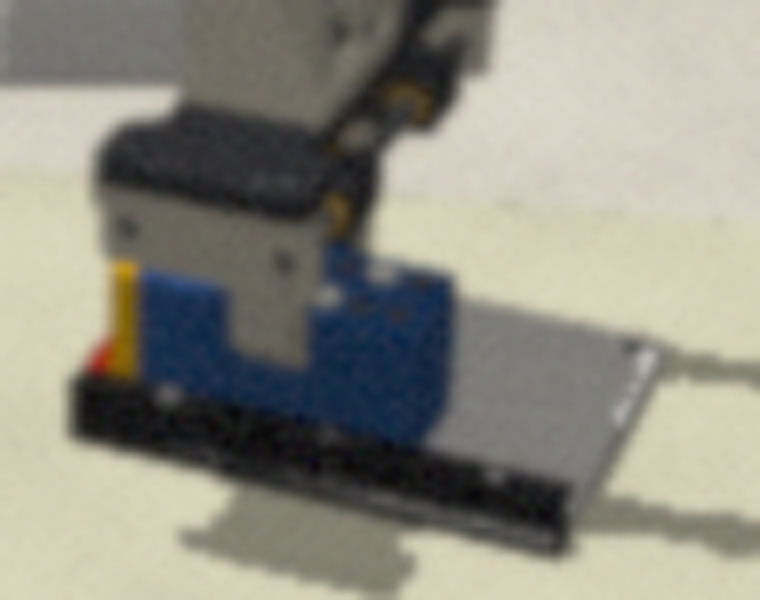

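The block sits in the corner: yellow end at the red fence (110,360), its side face along the black fence, fingertip (270,365) above the fence top. Forces are about 17 N into red and 28 N into black, with the moment about z near zero. Handing in while holding.

```bash
python3 -c "
from plant import bot,get_obs
print(bot.close_job(),get_obs()['contact_force'])"
```

```text
the job is handed in; nothing more can be done
the job is handed in; nothing more can be done
```

I laid the orange spatula in the tray and pressed the blue block into the nest corner. I handed the job in at about 27 s with the gripper still holding the block there.

**Spatula:**
- It lies flat in the empty half of the tray, beside the green one, with its blade pointing the same way.
- Its yaw is −0.131 rad, against −0.136 measured for the tray rim. The green spatula lies at about −0.10, so the two are about 2° apart; I lined the orange one up with the tray.
- The green spatula measures within 1 mm of where it started.

**Block:**
- It sits flat on the nest with its yellow end at the red fence. I squared it to the black fence first, then to the red one.
- The last reading, just before hand-in, was about 17 N towards red and 28 N towards black, with almost no twist and the tool level.
- The last side picture shows it in the corner with the fingertips above the fence.
- Friction means the exact share of force on each fence is inferred from the push sequence, not measured separately. The red fence was loaded first, and I then pushed towards black harder than red's friction could carry.

**What disagreed:**
- The first grasp of the spatula closed empty above the handle. The fingertips looked only 3–4 mm ahead of the reported TCP, not the stated 22 mm. I saw this in the side camera and regrasped lower without disturbing the spatula.
- The fence direction felt by contact was −0.212 rad, against −0.206 from the camera. I used the contact value.

The force reading after hand-in was not available, so I could not confirm the final second. I did not check the bystander objects in a picture after the moves.

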